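# Close the frame-clamping jig past its spring catch

### The arm

A 7-joint arm with a two-finger parallel gripper is mounted at the origin on the work surface. World frame = base frame: x ahead of the robot, y to its left, z up, the work surface at z = 0. Lengths are in m, angles in rad, forces in N, time in s.
With the tool pointing down it reaches from about 0.4 to 0.85 m from the base axis. Payload 4.5 kg.
Tool frame: the origin (TCP) lies at the very end of the fingers, on their centre line; the grasp point (between the pads) lies 19 mm behind it; z points along the fingers, y is the line along which they close (so a half turn about z gives the same grasp; the last joint's range is limited). The gripper opens to 88 mm and grips with 3 to 60 N. Pads are 18 mm wide; open, the fingers measure 123 mm over their backs; the gripper's body (75 mm by 187 mm) begins 45 mm behind the grasp point.
Start: joints at [-1.217, 0.689, -0.195, 1.565, 0.157, 0.902, -0.215], TCP at [0.196, 0.593, 0.239] pointing down, gripper open.
Joint ranges: [-3.01, 3.01], [-0.46, 2.08], [-1.47, 1.51], [0.13, 2.56], [-1, 4.14], [0.04, 2.09], [-2.66, 2.66]. Speed limits (rad/s): [2.57, 2.57, 3.14, 3.14, 3.14, 3.14, 3.14].

### API

Orientations are given as a unit quaternion [x, y, z, w].
In Python, from plant import r gives the robot as it stands. The module is installed in compiled form; this text tells all that it offers.
- The arm moves only by the tool step_arm, never from a script. Its argument "increments" is a list of rows, each a list of 2 entries, a list of its own where there are three numbers: the shift along the world's x, y, z in cm, then the turn, a rotation vector about the world's x, y, z in degrees. A call has exactly 10 rows; each row shifts and turns the commanded pose from where the row before left it; what a row does not reach is not made up. A row lasts 1/10 s, in which the tool goes at most 50 mm and 8.59 degrees, less where a joint would pass 70% of its speed; a pose out of reach is approached as far as the arm can. A call is refused whole if a number of a shift passes 5 or a number of a turn 8.59, either way. A call with a gripper value outside its range is refused whole. "fingers" is the opening, from 0 (shut) to 1 (fully open), set as the call begins (left out, the last holds). The fingers move at their own pace and stop on an object; "grip_force" is the grip in N (left out, the last holds). Time passes only in rows, so rows that do not move let the fingers close, or fill a call up. It gives the time, the measured TCP pose, the force, the opening and the grip force at its end, in the units of the state.
- r.get_state(): the state, without advancing time (a new reading comes with each control period).
- r.snapshot(name): name is "side" or "top" or "wrist"; returns (picture, depth): 400x640x3 uint8, red, green, blue; 400x640 float32, m along the optical axis (not along the pixel's ray), 0 where there is no reading.
- r.calibration(name): a dict with "fov_y" (degrees; the focal length in pixels is half the picture's height over the tangent of half this angle, whatever the lens; pixels are square), "cx", "cy" (the principal point, pixels), "R" (3x3) and "t" (3): a world point X has camera coordinates R X + t. Camera axes: x right, y down, z forward; pixel columns grow to the right and rows downward; lengths in m; the calibration is good to about 2 mm. A picture is of the moment at which its call begins: read the wrist's pose just before it. calibration takes no time and is no camera call; for the wrist camera it gives the pose at the moment of the call.
- r.finish_job(): hands the job in; it is judged then, once.
The state is a dict: "clock": time; "q": joint angles; "qd": joint speeds; "joint_torque": joint torques, N m; "tool_pos": TCP position; "eef_rot": TCP orientation; "contact_force": force on the tool from outside, world axes, zero at the start; "moment": the same for the moment, N m; "opening": opening from 0.0 (shut) to 1.0 (fully open); "finger_force": force on a finger pad.
Only numpy, scipy, OpenCV 4.12 (cv2) and the standard library are available. Lean on these libraries where they do the work, as an engineer would, in place of code of your own. Each camera call takes 0.05 s, during which the arm holds its last target. There are 200 camera calls.

### The job

Close the frame-clamping jig: with the fingertips, press the long steel spring bar down and keep it down while you push the sliding wooden jaw along its rails over the bar's two teeth, until the jaw is fully home against the piece of frame moulding. Then let go of the bar so that its teeth spring up behind the jaw and lock it. Only push the jaw, never lift or tip it, and leave the wooden block, the pine cone and the wrench where they are.

Things in the scene. Friction and masses are not known exactly. Their poses are not given: they have to be found in the camera images.
- jig: Fixed plywood jig, a straight trough 330 mm long, 126 mm wide. Origin: centre of its underside, on the table; x runs along the trough, the way the jaw must go; z up. Two side rails, tops at z = 32 mm, 33 to 63 mm off the centre line, carry guide strips (52 to 63 mm off it, tops at 46 mm). The -x end is open.
- jig_home (a point): Jig x = 115 mm, z = 32 mm: foot of the middle of the near face of the strip of dark frame moulding that lies across the rails at the jig's +x end, fixed, 28 mm high, with an end stop behind it (top 62 mm above the table). The jaw is home when its front face meets this face (jaw origin at jig x = 85 mm).
- jaw: Loose wooden jaw, 0.2 to 0.4 kg, lying across the rails between the guide strips (2 mm play each side): slab 60 mm long (x), 100 wide, 23 thick, with a low rib (16 x 60 mm, 7 high) across its top, 18 mm ahead of its middle. Origin: centre of its underside, 32 mm above the table; axes as the jig's; rear face at x = -30 mm. It starts with its origin at jig x = -70 to -20 mm.
- bar (a joint): Downward travel of the spring bar in m: 0 up (rest), 0.016 down on its stop. It needs about 4 N to start and 8 N at the bottom. The whole bar goes straight down wherever it is pressed. At 0.010 its teeth are level with the rails and just clear the jaw; hold it at 0.012 or more while the jaw goes over them.
- bar_rear (a point): Middle of the top of the bar's rear end, jig x = -155 mm. The bar is a flat steel strip 205 mm long (to jig x = 50 mm), 62 wide, between the rails. Its flat top is 28 mm above the table at rest, 4 mm under the jaw, so it runs on beneath the jaw and is free to press behind it. A fingertip can hold it down and slide along it while the side of the finger pushes the jaw's rear face.
- bar_teeth (a point): Centre line of the bar's flat top, midway between its two upright teeth (jig x = 43 mm). Teeth: jig x = 36 to 50 mm, 6 mm wide, 14 mm high above the bar, at its side edges, 25 to 31 mm off the centre line; the 50 mm between them is flat, so a finger passes through. Up, they stop the jaw; with the jaw home (rear face at jig x = 55 mm) they rise behind it.
- block: Bystander: loose plain wooden block 60 x 45 x 60 mm beside the jig; origin: centre of its underside.
- cone: Bystander: loose pine cone standing on its base, 54 mm wide, 70 mm high, beside the jig; origin: centre of its underside.
- wrench: Bystander: loose steel wrench 150 mm long lying beside the jig; origin: about the middle of its underside.
There are look-alikes about, which are no part of the job. There is more than one size of the jaw; the job needs the smallest.

How it is judged:
On the way:
1. the spring bar is held down (its teeth no higher than the rails: more than 9.5 mm) while the jaw is over its teeth (value of joint bar above 0.0095 m and x of jaw in the frame of jig between 0.012 and 0.075 m), for 0.1 s.
At the end, for the whole second after the job is handed in: The jaw lies flat on the rails within 4 mm of the moulding, at rest, and the spring bar is up again (within 2 mm of its rest), its teeth behind the jaw (x of jaw in the frame of jig between 0.081 and 0.088 m and y of jaw in the frame of jig between -0.006 and 0.006 m and z of jaw in the frame of jig between 0.029 and 0.035 m and angle between jaw's own z axis and vertical below 0.08 rad and value of joint bar below 0.002 m and linear speed of jaw below 0.01 m/s); the robot touches nothing.
It fails at once if the jaw is lifted more than 8 mm off its rails or tipped more than 0.25 rad (z of jaw in the frame of jig above 0.04 m or angle between jaw's own z axis and vertical above 0.25 rad).
It fails at once if a bystander (block, pine cone or wrench) is moved more than 20 mm or lifted (distance of any of block, cone, wrench from where it was at the start of the episode above 0.02 m).
It also fails if it takes over 38 s, if anything falls off the work surface, if the arm or the gripper's body presses on something with over 40 N, if the wrist force passes 120 N, or if a joint passes its speed limit or range.

## Working session

There is one attempt and no reset: what is moved stays moved. The work goes in short steps, Python scripts to look and compute and a tool call to move; the robot and the scene stay as the last step left them, time stands still between calls to the robot, and variables do not carry over. Pictures are saved under pics/ and viewed, at most 10 in all, crops included, and the job is handed in when it is done.

Besides the shell and the picture viewer there is one more tool, called after "Call:" in YAML: its name, and indented under it one key for each argument. step_arm: Moves the arm, as the interface text tells. Its arguments: {"type":"object","properties":{"increments":{"type":"array","items":{"type":"array"}},"fingers":{"type":"number"},"grip_force":{"type":"number"}},"required":["increments"]}

```bash
mkdir -p pics; cat > h.py <<'E'
import numpy as np, cv2
from plant import r
def snap(n,f):
    c=r.calibration(n); p,d=r.snapshot(n)
    cv2.imwrite(f'pics/{f}.png',p[:,:,::-1]); np.savez(f'pics/{f}.npz',p=p,d=d,R=c['R'],t=c['t'],k=[200/np.tan(np.radians(c['fov_y']/2)),c['cx'],c['cy']])
def load(f): return np.load(f'pics/{f}.npz')
def pt(z,u,v,depth=None):
    f,cx,cy=z['k']; d=z['d']
    if depth is None:
        w=d[int(v)-1:int(v)+2,int(u)-1:int(u)+2]; w=w[w>0]; depth=np.median(w) if len(w) else np.nan
    return z['R'].T@(np.array([(u-cx)/f*depth,(v-cy)/f*depth,depth])-z['t'])
def ptz(z,u,v,h):
    f,cx,cy=z['k']; ray=z['R'].T@np.array([(u-cx)/f,(v-cy)/f,1]); o=-z['R'].T@z['t']
    return o+ray*(h-o[2])/ray[2]
E
python3 - <<'E'
from h import *
snap('top','top1'); snap('side','side1')
a=cv2.imread('pics/top1.png'); cv2.imwrite('pics/t1.png',a)
print(r.get_state())
for n in('top','side'):
  z=load(n+'1');print(z['k'],-z['R'].T@z['t'])
E
```

```text
{'clock': 0.1, 'q': array([-1.2171742 ,  0.68988413, -0.19452923,  1.56619608,  0.15726328,
        0.90250623, -0.21507058]), 'qd': array([ 0.00289288, -0.00108105, -0.00032098, -0.00234565,  0.00143815,
        0.00070336,  0.00153051]), 'joint_torque': array([-3.28416238e-03, -5.28502572e+01, -1.27171621e+00, -1.53837562e+01,
       -5.25915704e-02,  1.90907645e-03,  6.12987992e-05]), 'tool_pos': array([0.1963535 , 0.59277727, 0.23801214]), 'eef_rot': array([ 1.59188588e-01,  9.87247865e-01, -7.98939078e-04, -8.63485121e-05]), 'contact_force': array([-0.06609355,  0.28397235, -0.47437961]), 'moment': array([0.04140747, 0.00468776, 0.00489288]), 'finger_force': 0.0, 'opening': 0.9988341843734002}
[366.76201263 319.62978684 198.87326452] [ 0.45400814 -0.01566696  0.9485045 ]
[374.21337564 322.21232859 199.2691186 ] [ 0.26876964 -0.70367443  0.52066299]
```

View pics/top1.png

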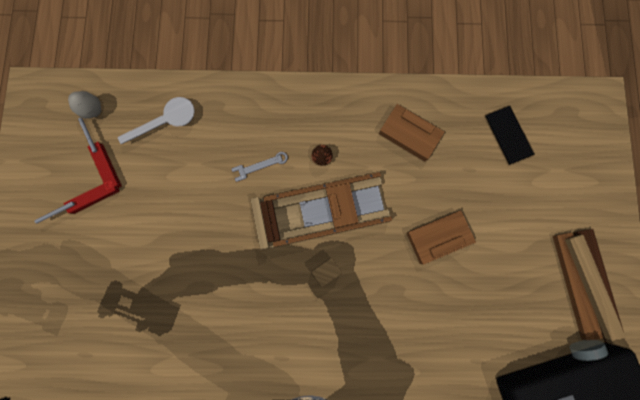

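View pics/side1.png

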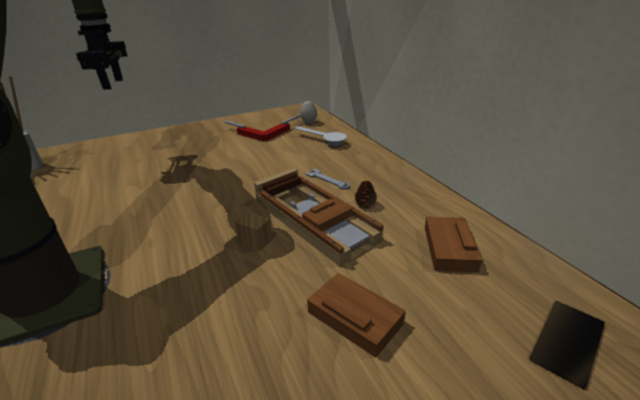

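The top picture shows the jig at about (320,210), with its home end (moulding) on the left near (265,222) and the jaw at (343,203). The wrench is at (260,165), the cone at (321,154) and the block at (323,266). The big jaws on the table are the look-alikes. Next I'll take an enlarged crop.

```bash
python3 - <<'E'
from h import *
a=cv2.imread('pics/top1.png')[160:260,240:400]; cv2.imwrite('pics/c1.png',cv2.resize(a,None,fx=5,fy=5,interpolation=cv2.INTER_CUBIC))
E
```

```text
(no output)
```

View pics/c1.png

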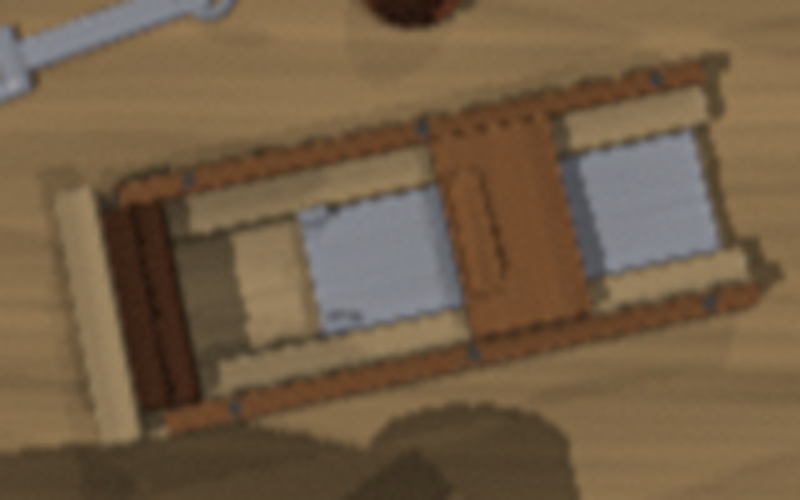

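```bash
python3 - <<'E'
from h import *
z=load('top1')
g=lambda u,v,h: ptz(z,240+(u+.5)/5-.5,160+(v+.5)/5-.5,h)
P=dict(br=[(695,128,.028),(720,250,.028)],bf=[(300,213,.028),(322,333,.028)],jr=[(550,115,.055),(592,312,.055)],jf=[(432,143,.055),(472,335,.055)],mo=[(162,200,.06),(200,402,.06)])
M={}
for k,v in P.items():
    a=[g(*q) for q in v]; M[k]=(a[0]+a[1])/2; print(k,np.round(M[k],4),'width',np.linalg.norm(a[0]-a[1]).round(4))
ax=M['bf']-M['br']; print('barlen',np.linalg.norm(ax)); 
ax2=M['mo']-M['br'];ax2[2]=0
for a in(ax,ax2): print(np.degrees(np.arctan2(a[1],a[0])))
u=ax2/np.linalg.norm(ax2); n=np.array([-u[1],u[0],0])
O=M['br']+.155*u
for k in M: print(k,((M[k]-O)@u).round(4),((M[k]-O)@n).round(4))
print('O',O,u)
for uv in [(323,266),(321,154),(260,167)]: print(uv, pt(z,*uv))
p=[pt(z,*q)for q in [(343,203),(370,202),(320,210)]];print(np.round(p,4))
E
```

```text
br [ 0.5993 -0.171   0.028 ] width 0.0637
bf [0.553  0.0293 0.028 ] width 0.0619
jr [ 0.5819 -0.0991  0.055 ] width 0.0998
jf [ 0.5682 -0.0407  0.055 ] width 0.0969
mo [0.5351 0.0906 0.06  ] width 0.1004
barlen 0.20566175174600496
103.0097219408597
103.78703810577514
br -0.155 0.0
bf 0.0506 -0.0028
jr -0.081 -0.0003
jf -0.0211 -0.0009
mo 0.1144 0.0
O [ 0.56233552 -0.02050434  0.028     ] [-0.23831375  0.97118822  0.        ]
(323, 266) [ 0.4261675  -0.02575897  0.06001419]
(321, 154) [ 0.7004363  -0.01653812  0.06261303]
(260, 167) [0.67849904 0.14363279 0.00458978]
[[ 0.5795 -0.0727  0.0541]
 [ 0.587  -0.143   0.0265]
 [ 0.5645 -0.0164  0.026 ]]
```

Call:
step_arm:
  increments:
    - [[1.95, -3.58, 0], [0, 0, -5.82]]
    - [[1.95, -3.58, 0], [0, 0, -5.82]]
    - [[1.95, -3.58, 0], [0, 0, -5.82]]
    - [[1.95, -3.58, 0], [0, 0, -5.82]]
    - [[1.95, -3.58, 0], [0, 0, -5.82]]
    - [[1.95, -3.58, 0], [0, 0, -5.82]]
    - [[1.95, -3.58, 0], [0, 0, -5.82]]
    - [[1.95, -3.58, 0], [0, 0, -5.82]]
    - [[1.95, -3.58, 0], [0, 0, -5.82]]
    - [[1.95, -3.58, 0], [0, 0, -5.82]]
  fingers: 0
  grip_force: 10

```text
clock: 1.1
tool_pos: [0.3919, 0.2338, 0.2387]
eef_rot: [0.621, 0.784, -0.0, -0.0]
contact_force: [0.5, 0.1, 0.3]
opening: 0.116
finger_force: 0.0
```

Call:
step_arm:
  increments:
    - [[1.95, -3.58, 0], [0, 0, 0]]
    - [[1.95, -3.58, 0], [0, 0, 0]]
    - [[1.95, -3.58, -1], [0, 0, 0]]
    - [[1.95, -3.58, -1], [0, 0, 0]]
    - [[1.95, -3.58, -2], [0, 0, 0]]
    - [[1.95, -3.58, -2], [0, 0, 0]]
    - [[1.95, -3.58, -2], [0, 0, 0]]
    - [[1.95, -3.58, -2], [0, 0, 0]]
    - [[1.95, -3.58, 0], [0, 0, 0]]
    - [[1.95, -3.58, 0], [0, 0, 0]]

```text
clock: 2.1
tool_pos: [0.5863, -0.1241, 0.1375]
eef_rot: [0.619, 0.785, -0.0, -0.001]
contact_force: [1.4, 0.2, 0.1]
opening: 0.005
finger_force: 0.0
```

```bash
python3 - <<'E'
from h import *
s=r.get_state();print(s['tool_pos'],s['contact_force'])
snap('wrist','w1'); z=load('w1')
import json
a=cv2.imread('pics/w1.png')
u=np.array([-.2317,.9728,0]);n=np.array([-u[1],u[0],0]);O=np.array([.5634,-.0202,0])
def pr(p,c):
    q=z['R']@p+z['t'];f,cx,cy=z['k']
    if q[2]>0.01: cv2.circle(a,(int(f*q[0]/q[2]+cx),int(f*q[1]/q[2]+cy)),3,c,1)
for y in(-.031,.031):
    for x in(-.155,.05): pr(O+x*u+y*n+[0,0,.028],(0,0,255))
for y in(-.05,.05):
    for x in(-.081,-.021): pr(O+x*u+y*n+[0,0,.055],(0,255,0))
    pr(O+.115*u+y*n+[0,0,.06],(255,0,255))
cv2.imwrite('pics/w1o.png',a)
E
```

```text
[ 0.58625058 -0.12409046  0.13747648] [1.44232386 0.16133799 0.06457035]
```

View pics/w1o.png

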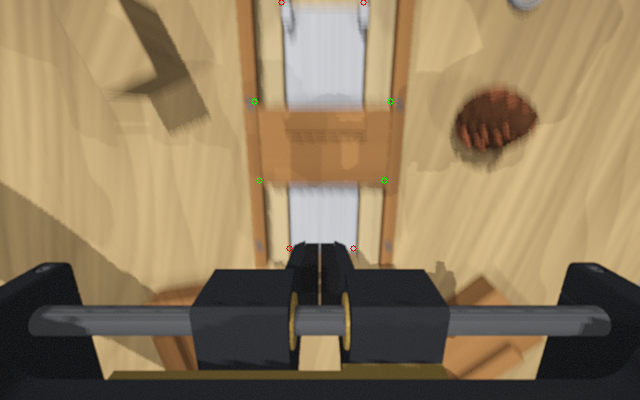

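The overlay fits within about 2 mm. The real jig lies roughly 1–2 mm to the right of my markers (jaw rear edge at v≈185, bar centre at u≈323). I'll shift slightly and descend onto the bar behind the jaw.

Call:
step_arm:
  increments:
    - [[0.25, 0.2, -1.5], [0, 0, 0]]
    - [[0, 0, -2], [0, 0, 0]]
    - [[0, 0, -2], [0, 0, 0]]
    - [[0, 0, -2], [0, 0, 0]]
    - [[0, 0, -1.5], [0, 0, 0]]
    - [[0, 0, -0.8], [0, 0, 0]]
    - [[0, 0, -0.5], [0, 0, 0]]
    - [[0, 0, -0.4], [0, 0, 0]]
    - [[0, 0, -0.4], [0, 0, 0]]
    - [[0, 0, 0], [0, 0, 0]]

```text
clock: 3.15
tool_pos: [0.5895, -0.1206, 0.0282]
eef_rot: [0.619, 0.785, 0.0, 0.0]
contact_force: [-0.6, 0.1, 3.5]
opening: 0.009
finger_force: 2.0
```

Call:
step_arm:
  increments:
    - [[0, 0, -0.3], [0, 0, 0]]
    - [[0, 0, -0.3], [0, 0, 0]]
    - [[0, 0, -0.3], [0, 0, 0]]
    - [[0, 0, -0.3], [0, 0, 0]]
    - [[0, 0, -0.2], [0, 0, 0]]
    - [[0, 0, 0], [0, 0, 0]]
    - [[0, 0, 0], [0, 0, 0]]
    - [[0, 0, 0], [0, 0, 0]]
    - [[0, 0, 0], [0, 0, 0]]
    - [[0, 0, 0], [0, 0, 0]]

```text
clock: 4.15
tool_pos: [0.5894, -0.1207, 0.0146]
eef_rot: [0.619, 0.785, 0.0, 0.001]
contact_force: [-1.3, 1.2, 6.7]
opening: 0.004
finger_force: 3.7
```

Call:
step_arm:
  increments:
    - [[-0.14, 0.58, -0.05], [0, 0, 0]]
    - [[-0.14, 0.58, 0], [0, 0, 0]]
    - [[-0.14, 0.58, 0], [0, 0, 0]]
    - [[-0.14, 0.58, 0], [0, 0, 0]]
    - [[-0.14, 0.58, 0], [0, 0, 0]]
    - [[-0.14, 0.58, 0], [0, 0, 0]]
    - [[-0.14, 0.58, 0], [0, 0, 0]]
    - [[-0.14, 0.58, 0], [0, 0, 0]]
    - [[-0.14, 0.58, 0], [0, 0, 0]]
    - [[-0.14, 0.58, 0], [0, 0, 0]]

```text
clock: 5.15
tool_pos: [0.5778, -0.0674, 0.0147]
eef_rot: [0.621, 0.784, -0.0, 0.004]
contact_force: [1.9, -7.6, 7.0]
opening: 0.007
finger_force: 4.6
```

Call:
step_arm:
  increments:
    - [[-0.16, 0.58, -0.05], [0, 0, 0]]
    - [[-0.16, 0.58, 0], [0, 0, 0]]
    - [[-0.16, 0.58, 0], [0, 0, 0]]
    - [[-0.15, 0.58, 0], [0, 0, 0]]
    - [[-0.14, 0.58, 0], [0, 0, 0]]
    - [[-0.14, 0.58, 0], [0, 0, 0]]
    - [[-0.14, 0.58, 0], [0, 0, 0]]
    - [[-0.14, 0.58, 0], [0, 0, 0]]
    - [[-0.14, 0.58, 0], [0, 0, 0]]
    - [[0, 0, 0], [0, 0, 0]]

```text
clock: 6.15
tool_pos: [0.5648, -0.0144, 0.0144]
eef_rot: [0.62, 0.784, 0.0, 0.004]
contact_force: [1.3, -6.1, 8.9]
opening: 0.004
finger_force: 4.5
```

```bash
python3 - <<'E'
from h import *
s=r.get_state();print(s['tool_pos'],s['contact_force'],s['moment'])
snap('wrist','w2')
E
```

```text
[ 0.5647745  -0.01443662  0.01443938] [ 1.27603585 -6.12089031  8.92440162] [-1.38180535 -0.40636682  0.01460838]
```

View pics/w2.png

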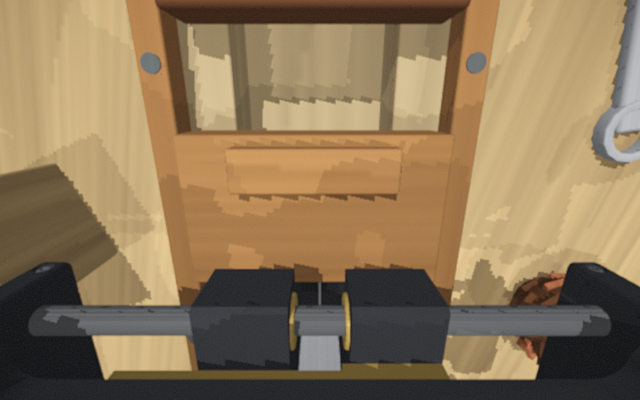

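The picture shows the jaw square between its strips, with its front edge at v≈132 over the teeth and a gap left to the moulding (v≈22). I'll push on the last ~41 mm.

Call:
step_arm:
  increments:
    - [[-0.12, 0.5, 0], [0, 0, 0]]
    - [[-0.12, 0.5, 0], [0, 0, 0]]
    - [[-0.12, 0.5, 0], [0, 0, 0]]
    - [[-0.12, 0.5, 0], [0, 0, 0]]
    - [[-0.12, 0.5, 0], [0, 0, 0]]
    - [[-0.12, 0.5, 0], [0, 0, 0]]
    - [[-0.12, 0.5, 0], [0, 0, 0]]
    - [[-0.05, 0.2, 0], [0, 0, 0]]
    - [[-0.05, 0.2, 0], [0, 0, 0]]
    - [[0, 0, 0], [0, 0, 0]]

```text
clock: 7.2
tool_pos: [0.5556, 0.0234, 0.0143]
eef_rot: [0.621, 0.784, -0.0, 0.004]
contact_force: [3.2, -8.1, 9.8]
opening: 0.004
finger_force: 6.7
```

Call:
step_arm:
  increments:
    - [[-0.05, 0.2, 0], [0, 0, 0]]
    - [[-0.05, 0.2, 0], [0, 0, 0]]
    - [[-0.05, 0.2, 0], [0, 0, 0]]
    - [[0, 0, 0], [0, 0, 0]]
    - [[0, 0, 0], [0, 0, 0]]
    - [[0, 0, 0], [0, 0, 0]]
    - [[0, 0, 0], [0, 0, 0]]
    - [[0, 0, 0], [0, 0, 0]]
    - [[0, 0, 0], [0, 0, 0]]
    - [[0, 0, 0], [0, 0, 0]]

```text
clock: 8.2
tool_pos: [0.5556, 0.0234, 0.0145]
eef_rot: [0.623, 0.782, -0.002, 0.008]
contact_force: [6.9, -19.9, 8.0]
opening: 0.006
finger_force: 16.3
```

```bash
python3 - <<'E'
from h import *
snap('wrist','w3')
E
```

```text
(no output)
```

View pics/w3.png

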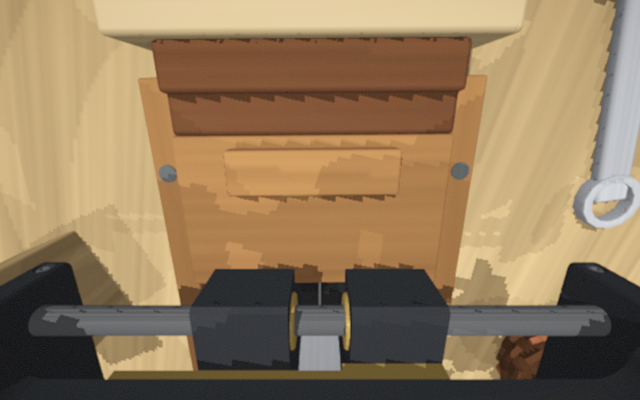

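The jaw is home: it meets the moulding at v≈134, the tool no longer advances, and the push force rose to 21 N. I'll back off the jaw first, then lift.

Call:
step_arm:
  increments:
    - [[0.1, -0.4, 0], [0, 0, 0]]
    - [[0.1, -0.4, 0], [0, 0, 0]]
    - [[0.1, -0.4, 0], [0, 0, 0]]
    - [[0.1, -0.4, 0], [0, 0, 0]]
    - [[0.1, -0.4, 0], [0, 0, 0]]
    - [[0, 0, 0], [0, 0, 0]]
    - [[0, 0, 0], [0, 0, 0]]
    - [[0, 0, 0.3], [0, 0, 0]]
    - [[0, 0, 0.4], [0, 0, 0]]
    - [[0, 0, 0.4], [0, 0, 0]]

```text
clock: 9.25
tool_pos: [0.5566, 0.0169, 0.0245]
eef_rot: [0.619, 0.786, 0.002, -0.0]
contact_force: [0.3, 4.3, 5.5]
opening: 0.007
finger_force: 2.5
```

Call:
step_arm:
  increments:
    - [[0, 0, 0.5], [0, 0, 0]]
    - [[0, 0, 0.5], [0, 0, 0]]
    - [[0, 0, 1], [0, 0, 0]]
    - [[0, 0, 1.5], [0, 0, 0]]
    - [[0, 0, 2], [0, 0, 0]]
    - [[0, 0, 2], [0, 0, 0]]
    - [[0, -1, 2], [0, 0, 0]]
    - [[0, -1, 2], [0, 0, 0]]
    - [[0, -1, 1], [0, 0, 0]]
    - [[0, 0, 0], [0, 0, 0]]

```text
clock: 10.25
tool_pos: [0.5566, -0.0179, 0.1505]
eef_rot: [0.621, 0.784, 0.0, 0.002]
contact_force: [1.2, 0.3, -0.6]
opening: 0.004
finger_force: 0.0
```

```bash
python3 - <<'E'
from h import *
s=r.get_state();print(s['tool_pos'],s['contact_force'])
snap('wrist','w4')
E
```

```text
[ 0.55658515 -0.01790538  0.15049414] [ 1.18024071  0.26978173 -0.61043732]
```

View pics/w4.png

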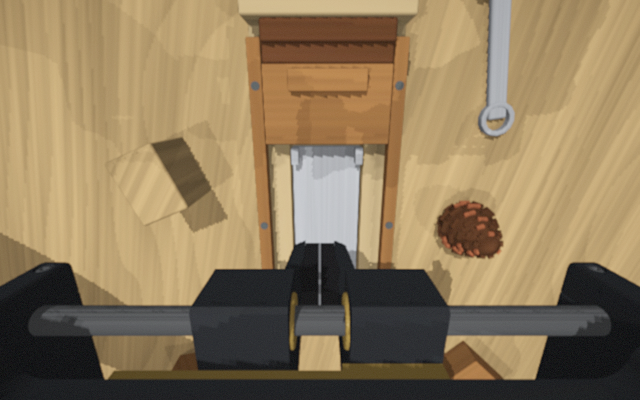

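The jaw sits against the moulding (v≈63) with its rear edge at v≈145, and both teeth are visible behind it at (295,155) and (359,155). Before handing in, I'll check heights from the depth image.

```bash
python3 - <<'E'
from h import *
z=load('w4')
for q in [(327,185),(327,210),(295,157),(359,157),(290,120),(370,120)]: print(q,pt(z,*q).round(4))
print('gap', np.linalg.norm((ptz(z,326,145,.055)-ptz(z,328,64,.055))[:2]))
E
```

```text
(327, 185) [ 0.5613 -0.0054  0.028 ]
(327, 210) [ 0.5672 -0.0295  0.0285]
(295, 157) [0.527  0.0161 0.0425]
(359, 157) [0.5812 0.0288 0.0419]
(290, 120) [0.5176 0.0461 0.0548]
(370, 120) [0.5794 0.0608 0.0549]
gap 0.060179169158493896
```

The bar is at 28 mm (rest), the teeth tops at 42 mm, the jaw top is level at 55 mm, and the jaw is home.

```bash
python3 -c "
from plant import r
print(r.finish_job())"
```

```text
the job is handed in; nothing more can be done
None
```

The jaw is home against the moulding, the spring bar is back up with its teeth locked behind the jaw, the arm is clear of everything, and the job is handed in; the hand-in call returned no verdict.

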